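# Fit a water-filter cartridge in its latched housing

### The arm

A 6-joint arm with a two-finger parallel gripper is mounted at the origin on a cart in front of the work surface, level with it; the furniture and walls round the work are solid. World frame = base frame: x ahead of the robot, y to its left, z up, the work surface at z = 0. Lengths are in m, angles in rad, forces in N, time in s.
With the tool pointing down it reaches from about 0.3 to 1 m from the base axis. Payload 5.1 kg.
Tool frame: the origin (TCP) lies at the very end of the fingers, on their centre line; the grasp point (between the pads) lies 19 mm behind it; z points along the fingers, y is the line along which they close (so a half turn about z gives the same grasp; the last joint's range is limited). The gripper opens to 95 mm and grips with 3 to 60 N. Pads are 20 mm wide; open, the fingers measure 119 mm over their backs; the gripper's body (75 mm by 180 mm) begins 59 mm behind the grasp point.
Start: joints at [1.087, 0.124, 1.65, -0, 1.367, -0.083], TCP at [0.254, 0.598, 0.215] pointing down, gripper open.
Joint ranges: [-2.61, 2.61], [-1.02, 2.33], [0.03, 2.71], [-1.35, 4.49], [0.32, 2.68], [-2.91, 2.91]. Speed limits (rad/s): [2.57, 2.57, 3.14, 3.14, 3.14, 3.14].

### API

Orientations are given as a unit quaternion [x, y, z, w].
In Python, from workcell import manip gives the robot as it stands. The module is installed in compiled form; this text tells all that it offers.
- The arm moves only by the tool jog_arm, never from a script. Its argument "motion" is a list of rows, each a list of 3 entries, a list of its own where there are three numbers: the shift along the world's x, y, z in cm, then the turn, a rotation vector about the world's x, y, z in rad, then the gripper command: -1 is shut, 1 is fully open, values between are in proportion. In form: [[[x, y, z], [ax, ay, az], grip], ...]. A call has 1 to 10 rows; each row shifts and turns the commanded pose from where the row before left it; what a row does not reach is not made up. A row lasts 1/8 s, in which the tool goes at most 62.5 mm and 10.7 degrees, less where a joint would pass 70% of its speed; a pose out of reach is approached as far as the arm can. A call with a gripper value outside its range is refused whole. The fingers move at their own pace and stop on an object; the grip force is fixed at half the most. Time passes only in rows, so rows that do not move let the fingers close. It gives the time, the measured TCP pose, the force, the opening and the grip force at its end, in the units of the state.
- manip.observe(): the state, without advancing time (a new reading comes with each control period).
- manip.grab_frame(name): name is "scene" or "top"; returns the picture (420x560x3 uint8, red, green, blue); there is no depth.
- manip.get_calibration(name): a dict with "fx", "fy", "cx", "cy" (pixels), "R" (3x3) and "t" (3): a world point X has camera coordinates R X + t. Camera axes: x right, y down, z forward; pixel columns grow to the right and rows downward; lengths in m; the calibration is good to about 2 mm. A picture is of the moment at which its call begins. get_calibration takes no time and is no camera call.
- manip.close_job(): hands the job in; it is judged then, once.
Trained networks look in the newest picture that a camera, given by its name, has taken for a name from the list of things; names that differ only in an ending like _2 or _b are one class to them, and where a whole thing is asked for, a point or a joint stands for the part that bears it (a point fixed in the world has none). Each returns a list of dicts, best first, with "confidence" (0 to 1); they miss things now and then, are a little off and sometimes report something else, mostly with a low value. They report only what shows in the picture. A call takes as long as a camera call. They do not tell look-alikes from the thing itself.
- manip.look_for(camera, query): "at" ([x, y, z] in m, in world coordinates, good to about 4 mm: the middle of the surface that is visible of it).
The state is a dict: "clock": time; "joints": joint angles; "qvel": joint speeds; "joint_torque": joint torques, N m; "ee_pos": TCP position; "orientation": TCP orientation; "wrist_force": force on the tool from outside, world axes, zero at the start; "moment": the same for the moment, N m; "gripper_width": finger opening in m; "finger_force": force on a finger pad.
Only numpy, scipy, OpenCV 4.12 (cv2) and the standard library are available. Lean on these libraries where they do the work, as an engineer would, in place of code of your own. Each camera call takes 0.05 s, during which the arm holds its last target. There are 200 camera calls.

### The job

Fit the fresh filter cartridge that stands on the machine into the water-filter housing: turn the black knob a quarter-turn clockwise to release the cover, swing the cover fully aside, and slide the cartridge, neck up, over the upright pipe, lowering it all the way onto its seat before letting go. Then swing the cover shut over it and turn the knob all the way back so that the cover is locked. Leave the food tin, mug and jam jar undisturbed.

Things in the scene. Friction and masses are not known exactly. Their poses are not given: they have to be found in the camera images.
- housing: Fixed grey square plastic tub, 170 x 170 mm outside, walls 5 mm thick and 140 mm high, with an upright steel pipe inside. Origin: centre of its underside on the machine top. Its x points from its front (the side with the knob, towards the robot) to its rear, y to its left, z up; it stands turned by up to about 15 degrees.
- seat (a point): Centre of the flat black seat at the foot of the pipe inside the tub, 12 mm above the machine top; same axes as the housing. The underside of the cartridge must come to rest here. The inner walls are 65 mm or more from the pipe axis.
- pipe_tip (a point): Top of the upright steel pipe, 83 mm above the seat. The pipe is 22 mm in diameter; its top 15 mm taper to 8 mm. The pipe tip is 45 mm below the rim of the tub.
- cover_pivot (a point): Vertical pivot axis of the cover near the rear right corner of the tub, at the underside of the cover (142 mm above the machine top); axes turn with the cover (equal to the housing's when shut). It lies 70 mm behind and 70 mm right of the housing's centre.
- cover (a joint): Swing of the flat white cover (170 x 170 x 8 mm, with a round ear at the front left for the knob) about its vertical pivot, rad: 0 shut, growing anticlockwise from above (the knob swings forward and to the right), 1.6 at the open stop, where only a 30 mm strip at the tub's right stays covered. Friction under 2 N at the knob; stays where left. Swings only with the latch past about 1.1; locks only when fully shut.
- knob_grip (a point): Grip point of the black latch knob, handle of the cover too: centre of a bar 62 mm long, 18 mm thick, 36 mm high, 23 mm above the cover's upper face (bar from 5 to 41 mm above it). The bar lies along this point's y; pinch it across x from above. It is 185 mm ahead (-x) and 115 mm left (+y) of the pivot in the cover's axes; with the latch at 0 its axes are the cover's.
- latch (a joint): Angle of the latch knob relative to the cover, rad: 0 locked (bar along the housing's y; starts up to 0.15 off), growing clockwise seen from above, stop at 1.5 (released). Friction about 0.06 N m; stays where it is left. When locked, a hooked cam under the cover's ear catches behind a steel pin on the tub's front.
- cartridge_centre (a point): Centre, half-way up, of the loose filter cartridge, a hollow sleeve 116 mm high standing upright: white body 66 mm in diameter and 80 mm high, above it a grey neck 38 mm in diameter and 36 mm high (neck from 22 to 58 mm above this point), with a bore of 26 mm right through. z points to the neck. 0.2 to 0.45 kg. It and the food tin stand to the left of the housing, one nearer and one farther; which is which changes.
- soup_tin: Food tin, 75 mm in diameter, 110 mm high, origin at its underside. Leave it standing where it is.
- mug: White mug, 88 mm high, front right, origin at its underside. Leave it standing where it is.
- jam_jar: Jam jar with white lid, 65 mm in diameter and 94 mm high, behind the housing, origin at its underside. Leave it standing where it is.
Things that resemble listed ones, but are neither listed nor needed, are in the scene too. Leave any green look-alike of the part that bears cartridge_centre alone.

How it is judged:
By the outcome, as a careful person would: the job done as asked, in the order asked, and still so for the second after the job is handed in, with the robot touching nothing.
It also fails if it takes over 72 s, if anything falls off the work surface, if the arm or the gripper's body presses on something with over 40 N, if the wrist force passes 120 N, or if a joint passes its speed limit or range.

## Working session

There is one attempt and no reset: what is moved stays moved. The work goes in short steps, Python scripts to look and compute and a tool call to move; the robot and the scene stay as the last step left them, time stands still between calls to the robot, and variables do not carry over. Pictures are saved under pics/ and viewed, at most 10 in all, crops included, and the job is handed in when it is done.

Besides the shell and the picture viewer there is one more tool, called after "Call:" in YAML: its name, and indented under it one key for each argument. jog_arm: Moves the arm, as the interface text tells. Its arguments: {"type":"object","properties":{"motion":{"type":"array"}},"required":["motion"]}

```bash
mkdir -p pics; cat > h.py <<'E'
from workcell import manip
import numpy as np, cv2
def snap(cam,name):
    im=manip.grab_frame(cam); cv2.imwrite(f'pics/{name}.png',im[:,:,::-1]); return im
def px(cam,X):
    c=manip.get_calibration(cam); p=np.array(c['R'])@np.array(X)+np.array(c['t'])
    return [round(float(c['fx']*p[0]/p[2]+c['cx']),1),round(float(c['fy']*p[1]/p[2]+c['cy']),1)]
def ray(cam,u,v,z):
    c=manip.get_calibration(cam); R=np.array(c['R']);t=np.array(c['t'])
    o=-R.T@t; d=R.T@np.array([(u-c['cx'])/c['fx'],(v-c['cy'])/c['fy'],1]); return (o+d*(z-o[2])/d[2]).round(4)
E
python3 - <<'E'
from h import *
a=snap('scene','s0');b=snap('top','t0')
for cam in('scene','top'):
    c=manip.get_calibration(cam);print(cam,c['fx'],(-np.array(c['R']).T@np.array(c['t'])).round(3))
    for q in ['housing','cover','knob_grip','cartridge_centre','soup_tin','mug','jam_jar','pipe_tip']:
        for r in manip.look_for(cam,q)[:3]: print(q,np.round(r['at'],3),round(r['confidence'],2),px(cam,r['at']))
s=manip.observe();print(s)
E
```

```text
scene 400.04375066279454 [-0.177 -0.69   0.903]
housing [ 0.568 -0.025  0.134] 0.72 [283.5, 214.7]
cover [0.588 0.011 0.151] 0.92 [279.6, 202.8]
knob_grip [0.495 0.052 0.18 ] 0.46 [249.4, 202.7]
cartridge_centre [0.48  0.166 0.07 ] 0.96 [223.9, 217.2]
cartridge_centre [0.582 0.21  0.08 ] 0.67 [237.3, 197.0]
cartridge_centre [0.562 0.314 0.07 ] 0.6 [214.7, 190.4]
soup_tin [0.424 0.281 0.077] 0.71 [189.4, 208.6]
mug [ 0.383 -0.329  0.055] 0.91 [321.3, 320.0]
jam_jar [ 0.757 -0.166  0.062] 0.64 [352.4, 224.5]
pipe_tip [ 0.563 -0.029  0.132] 0.65 [283.3, 216.3]
top 473.29590460735886 [ 0.477 -0.017  1.304]
housing [0.597 0.019 0.15 ] 0.9 [265.8, 199.4]
cover [0.604 0.021 0.15 ] 0.86 [265.1, 196.6]
knob_grip [0.5   0.06  0.189] 0.68 [248.7, 239.2]
cartridge_centre [0.575 0.318 0.08 ] 0.96 [152.1, 213.2]
cartridge_centre [0.494 0.175 0.083] 0.94 [207.1, 243.1]
cartridge_centre [0.596 0.22  0.079] 0.92 [189.8, 204.4]
soup_tin [0.441 0.296 0.108] 0.98 [157.8, 265.0]
mug [ 0.376 -0.337  0.036] 0.6 [403.3, 283.8]
jam_jar [ 0.775 -0.154  0.089] 0.6 [331.9, 132.5]
jam_jar [0.599 0.023 0.156] 0.31 [264.2, 198.4]
pipe_tip [0.598 0.023 0.155] 0.77 [264.2, 198.8]
{'clock': 0.9, 'joints': array([ 1.08739240e+00,  1.23764190e-01,  1.65026296e+00, -2.32658057e-05,
        1.36748182e+00, -8.25966795e-02]), 'qvel': array([ 1.02398039e-03, -6.07678460e-04,  6.80017306e-04, -5.52534044e-04,
        1.42687434e-03,  4.59059668e-05]), 'joint_torque': array([ 1.06509684e-03, -4.17584968e+01, -3.60231113e+01,  7.76218297e-02,
        4.27979801e-02, -3.74742903e-07]), 'ee_pos': array([0.25364075, 0.59848095, 0.21470133]), 'orientation': array([1.99062593e-01, 9.79986777e-01, 3.69969350e-05, 2.26242895e-05]), 'wrist_force': array([-0.16849165, -0.11928013, -0.72139583]), 'moment': array([-0.02450201, -0.01316336,  0.03733352]), 'finger_force': 0.0, 'gripper_width': 0.09497289187454733}
```

```bash
python3 - <<'E'
import cv2
a=cv2.imread('pics/t0.png')[110:330,120:390];b=cv2.imread('pics/s0.png')[110:330,130:400]
cv2.imwrite('pics/c0.png',cv2.resize(a,None,fx=2.7,fy=2.7,interpolation=3))
cv2.imwrite('pics/c1.png',cv2.resize(b,None,fx=2.7,fy=2.7,interpolation=3))
E
```

```text
(no output)
```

View pics/c0.png

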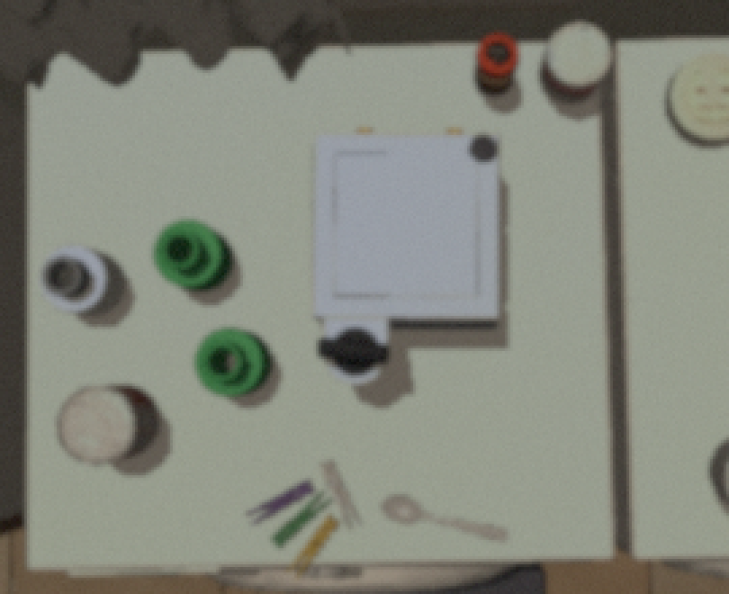

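View pics/c1.png

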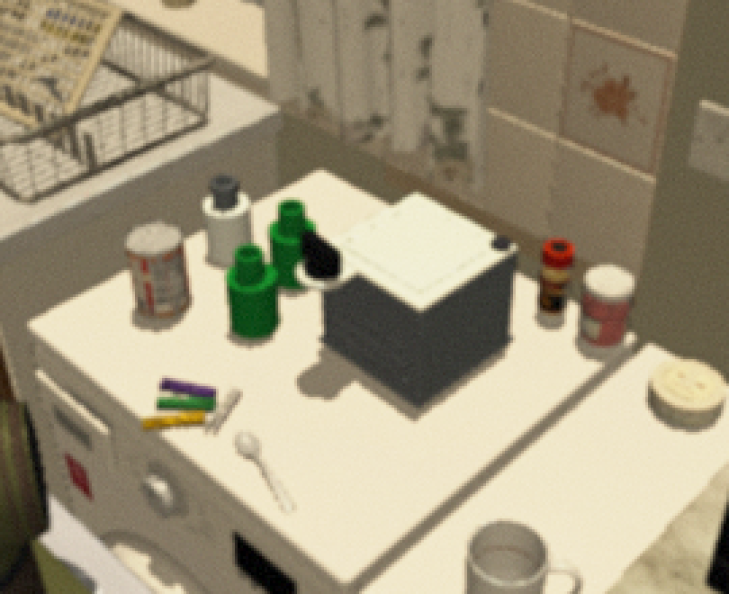

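The three cartridge look-alikes in the top view are a green one at crop (192,255), a green one at (233,362) and a white one with a grey neck at (75,278), full-image px (148,213). The white one matches the description, and the enlarged crops confirm it. The housing is nearly square to the world axes, the knob is at crop (352,350), and the tin is at (100,425).

```bash
python3 - <<'E'
from h import *
f=lambda u,v:(u/2.7+120,v/2.7+110)
for n,u,v,z in [('TL',316,135,.15),('TR',500,137,.15),('BR',498,320,.15),('BL',314,317,.15),('piv',484,148,.158),('kL',320,349,.187),('kR',388,352,.187),('knob',353,351,.187),('cart body',75,279,.08),('cart neck',68,276,.116)]:
    print(n,ray('top',*f(u,v),z))
# sharper: detect white cover by minAreaRect
im=cv2.imread('pics/t0.png'); big=cv2.resize(im,None,fx=4,fy=4,interpolation=cv2.INTER_CUBIC)
hsv=cv2.cvtColor(big,cv2.COLOR_BGR2HSV); 
m=((big[:,:,0].astype(int)-big[:,:,1]>0)&(big[:,:,1]>120)).astype(np.uint8)
m=cv2.morphologyEx(m,cv2.MORPH_OPEN,np.ones((90,90)))
c=max(cv2.findContours(m,0,2)[0],key=cv2.contourArea);r=cv2.minAreaRect(c);print(r)
for p in cv2.boxPoints(r): print((p/4).round(1),ray('top',*((p+.5)/4-.5),.15))
E
```

```text
TL [0.6962 0.0885 0.15  ]
TR [ 0.6905 -0.0795  0.15  ]
BR [ 0.5236 -0.0736  0.15  ]
BL [0.5298 0.0927 0.15  ]
piv [ 0.6793 -0.0644  0.158 ]
kL [0.5    0.0843 0.187 ]
kR [0.4961 0.0249 0.187 ]
knob [0.4976 0.0555 0.187 ]
cart body [0.5745 0.3295 0.08  ]
cart neck [0.5746 0.3259 0.116 ]
((1081.5, 776.5), (265.0, 267.0), 90.0)
[237. 161.] [0.6947 0.0895 0.15  ]
[303.8 161. ] [ 0.6909 -0.0751  0.15  ]
[303.8 227.2] [ 0.5276 -0.071   0.15  ]
[237.  227.2] [0.5311 0.0919 0.15  ]
```

Call:
jog_arm:
  motion:
    - [[2.44, -5.42, 0.5], [0, 0, -0.122], 0]
    - [[2.44, -5.42, 0.5], [0, 0, -0.122], 0]
    - [[2.44, -5.42, 0.5], [0, 0, -0.122], 0]
    - [[2.44, -5.42, 0.5], [0, 0, -0.122], 0]
    - [[2.44, -5.42, 0.5], [0, 0, -0.122], 0]
    - [[2.44, -5.42, 0.5], [0, 0, -0.122], 0]
    - [[2.44, -5.42, 0.5], [0, 0, -0.122], 0]
    - [[2.44, -5.42, 0.5], [0, 0, -0.122], 0]
    - [[2.44, -5.42, 0.5], [0, 0, -0.122], 0]
    - [[2.44, -5.42, 0.5], [0, 0, -0.122], 0]

```text
clock: 2.15
ee_pos: [0.4982, 0.0546, 0.2652]
orientation: [0.726, 0.688, 0.001, 0.0]
wrist_force: [1.0, 0.3, -0.2]
gripper_width: 0.0478
finger_force: 0.0
```

Call:
jog_arm:
  motion:
    - [[0, 0.1, -3.5], [0, 0, 0], 0]
    - [[0, 0, -3.5], [0, 0, 0], 0]
    - [[0, 0, -2.4], [0, 0, 0], 0]
    - [[0, 0, -1.3], [0, 0, 0], 0]
    - [[0, 0, 0], [0, 0, 0], -1]
    - [[0, 0, 0], [0, 0, 0], -1]
    - [[0, 0, 0], [0, 0, 0], -1]
    - [[0, 0, 0], [0, 0, 0], -1]

```text
clock: 3.15
ee_pos: [0.4979, 0.0577, 0.1588]
orientation: [0.725, 0.689, 0.0, 0.0]
wrist_force: [-1.6, 0.8, 3.4]
gripper_width: 0.0182
finger_force: 29.9
```

Call:
jog_arm:
  motion:
    - [[0, 0, 0], [0, 0, -0.16], -1]
    - [[0, 0, 0], [0, 0, -0.16], -1]
    - [[0, 0, 0], [0, 0, -0.16], -1]
    - [[0, 0, 0], [0, 0, -0.16], -1]
    - [[0, 0, 0], [0, 0, -0.16], -1]
    - [[0, 0, 0], [0, 0, -0.16], -1]
    - [[0, 0, 0], [0, 0, -0.16], -1]
    - [[0, 0, 0], [0, 0, -0.16], -1]
    - [[0, 0, 0], [0, 0, -0.16], -1]
    - [[0, 0, 0], [0, 0, 0], -1]

```text
clock: 4.4
ee_pos: [0.4989, 0.0569, 0.1588]
orientation: [0.999, 0.041, 0.002, 0.001]
wrist_force: [2.9, -2.2, 2.0]
gripper_width: 0.0177
finger_force: 30.0
```

```bash
python3 - <<'E'
from h import *
s=manip.observe();print(s['moment'],s['joints'],s['wrist_force'])
# arc about pivot, knob start from TCP
p=np.array([.678,-.064]);k=s['ee_pos'][:2]
print(np.hypot(*(k-p)),np.hypot(.185,.115))
n=15;ph=1.6/n;prev=k
for i in range(1,n+1):
    a=i*ph;R=np.array([[np.cos(a),-np.sin(a)],[np.sin(a),np.cos(a)]]);q=p+R@(k-p);print(((q-prev)*100).round(2),q.round(3));prev=q
E
```

```text
[-0.5292756  -0.30479842 -0.02408397] [ 7.36554308e-03 -1.69368510e-01  2.03399259e+00 -1.23242330e-03
  1.27340218e+00  1.49596386e+00] [ 2.91401526 -2.19841781  2.03258814]
0.21608523967526017 0.21783020910791964
[-1.19 -1.98] [0.487 0.037]
[-0.97 -2.09] [0.477 0.016]
[-0.74 -2.18] [ 0.47  -0.006]
[-0.5  -2.25] [ 0.465 -0.028]
[-0.26 -2.29] [ 0.462 -0.051]
[-0.02 -2.3 ] [ 0.462 -0.074]
[ 0.23 -2.29] [ 0.464 -0.097]
[ 0.47 -2.26] [ 0.469 -0.119]
[ 0.71 -2.19] [ 0.476 -0.141]
[ 0.94 -2.1 ] [ 0.486 -0.162]
[ 1.16 -1.99] [ 0.497 -0.182]
[ 1.36 -1.86] [ 0.511 -0.201]
[ 1.55 -1.7 ] [ 0.526 -0.218]
[ 1.72 -1.53] [ 0.544 -0.233]
[ 1.88 -1.34] [ 0.562 -0.247]
```

Call:
jog_arm:
  motion:
    - [[-1.2, -2.0, 0], [0, 0, 0.107], -1]
    - [[-0.97, -2.1, 0], [0, 0, 0.107], -1]
    - [[-0.74, -2.2, 0], [0, 0, 0.107], -1]
    - [[-0.5, -2.27, 0], [0, 0, 0.107], -1]
    - [[-0.26, -2.3, 0], [0, 0, 0.107], -1]
    - [[-0.02, -2.3, 0], [0, 0, 0.107], -1]
    - [[0.23, -2.3, 0], [0, 0, 0.107], -1]
    - [[0.47, -2.27, 0], [0, 0, 0.107], -1]
    - [[0.71, -2.2, 0], [0, 0, 0.107], -1]
    - [[0.94, -2.1, 0], [0, 0, 0.107], -1]

```text
clock: 5.65
ee_pos: [0.4877, -0.162, 0.1589]
orientation: [0.837, 0.547, 0.005, 0.001]
wrist_force: [12.6, 6.9, -0.5]
gripper_width: 0.0181
finger_force: 30.0
```

Call:
jog_arm:
  motion:
    - [[1.3, -1.95, 0], [0, 0, 0.107], -1]
    - [[1.45, -1.84, 0], [0, 0, 0.107], -1]
    - [[1.55, -1.68, 0], [0, 0, 0.107], -1]
    - [[1.72, -1.5, 0], [0, 0, 0.107], -1]
    - [[1.9, -1.32, 0], [0, 0, 0.107], -1]
    - [[0.4, -0.2, 0], [0, 0, 0], -1]
    - [[0, 0, 0], [0, 0, 0], -1]

```text
clock: 6.52
ee_pos: [0.5663, -0.2465, 0.1588]
orientation: [0.664, 0.748, -0.0, -0.003]
wrist_force: [-8.0, 4.0, 8.5]
gripper_width: 0.018
finger_force: 30.0
```

Call:
jog_arm:
  motion:
    - [[0, 0, 0], [0, 0, 0], 0]
    - [[0, 0, 0], [0, 0, 0], 0]
    - [[0, 0, 1.5], [0, 0, 0], 0]
    - [[0, 0, 3.5], [0, 0, 0], 0]
    - [[0, 0, 4.5], [0, 0, 0], 0]
    - [[0, 0, 0], [0, 0, 0], 0]

```text
clock: 7.28
ee_pos: [0.5698, -0.2491, 0.2594]
orientation: [0.665, 0.747, 0.001, 0.005]
wrist_force: [0.5, -0.5, 0.5]
gripper_width: 0.0476
finger_force: 0.0
```

```bash
python3 - <<'E'
from h import *
b=snap('top','t1')
s=manip.observe();print(s['ee_pos'],s['gripper_width'])
for q in ['housing','pipe_tip','seat','cover','knob_grip','cartridge_centre','cover_pivot']:
    for r in manip.look_for('top',q)[:3]: print(q,np.round(r['at'],3),round(r['confidence'],2),px('top',r['at']))
cv2.imwrite('pics/c2.png',cv2.resize(b[140:300,130:340,::-1],None,fx=3.6,fy=3.6,interpolation=3))
E
```

```text
[ 0.56862813 -0.24848481  0.25629976] 0.047756808099056546
housing [ 0.606 -0.06   0.149] 0.95 [298.0, 194.9]
pipe_tip [ 0.61  -0.057  0.15 ] 0.84 [296.7, 193.3]
seat [ 0.611 -0.06   0.151] 0.89 [297.8, 192.8]
cover [ 0.607 -0.134  0.151] 0.62 [328.3, 194.0]
knob_grip [ 0.568 -0.223  0.185] 0.56 [367.8, 207.8]
cartridge_centre [0.575 0.318 0.08 ] 0.81 [152.1, 212.9]
cartridge_centre [0.596 0.219 0.076] 0.79 [190.3, 204.4]
cartridge_centre [0.496 0.18  0.082] 0.78 [205.3, 242.5]
cover_pivot [ 0.605 -0.134  0.15 ] 0.75 [328.3, 194.7]
```

View pics/c2.png

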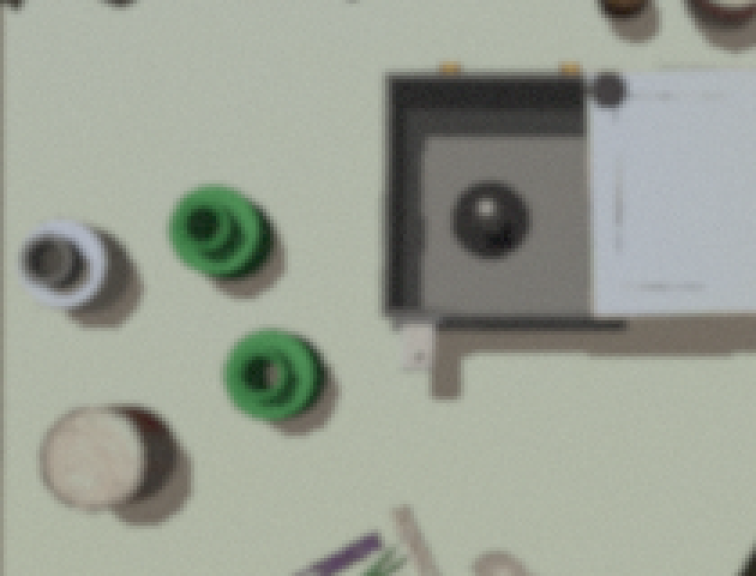

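The cover stands fully open. The seat disc is at crop (491,219), the pipe tip at (487,206), and the white cartridge at (64,264) with its neck at (53,263).

```bash
python3 - <<'E'
from h import *
b=cv2.imread('pics/t1.png');f=lambda u,v:((u+.5)/3.6+130-.5,(v+.5)/3.6+140-.5)
for n,u,v,z in [('seat',491,219,.014),('tip',487,206,.095),('body',64,264,.08),('neck',53,263,.116)]: print(n,ray('top',*f(u,v),z))
k=8
g=cv2.resize(b[185:220,245:290],None,fx=k,fy=k,interpolation=3);g=cv2.GaussianBlur(cv2.cvtColor(g,6),(0,0),6)
m=(g<75).astype(np.uint8);c=[x for x in cv2.findContours(m,0,2)[0] if cv2.contourArea(x)>8000]
for x in c:
    (u,v),r=cv2.minEnclosingCircle(x);e=cv2.fitEllipse(x);print(e)
    print(ray('top',(e[0][0]+.5)/k+244.5,(e[0][1]+.5)/k+184.5,.012))
g=cv2.resize(b[195:235,130:170],None,fx=k,fy=k,interpolation=3).astype(int)
g=cv2.GaussianBlur((g[:,:,0]-g[:,:,1]).astype(np.float32),(0,0),4)
m=(g>3).astype(np.uint8)
for x in cv2.findContours(m,0,2)[0]:
    if cv2.contourArea(x)>5000:
        e=cv2.fitEllipse(cv2.convexHull(x));print('cart',e,ray('top',(e[0][0]+.5)/k+129.5,(e[0][1]+.5)/k+194.5,.08))
E
```

```text
seat [0.6081 0.023  0.014 ]
tip [0.6093 0.0232 0.095 ]
body [0.5754 0.3305 0.08  ]
neck [0.5734 0.328  0.116 ]
((170.53680419921875, 130.0477752685547), (162.05902099609375, 163.28720092773438), 127.21862030029297)
[0.6074 0.0235 0.012 ]
cart ((143.59703063964844, 144.59010314941406), (178.62307739257812, 187.38693237304688), 170.68048095703125) [0.5763 0.3302 0.08  ]
```

Call:
jog_arm:
  motion:
    - [[0, 5.77, 0], [0, 0, -0.01], 0.3]
    - [[0, 5.77, 0], [0, 0, -0.01], 0.3]
    - [[0, 5.77, 0], [0, 0, -0.01], 0.3]
    - [[0, 5.77, 0], [0, 0, -0.01], 0.3]
    - [[0.1, 5.77, 0], [0, 0, -0.01], 0.3]
    - [[0.1, 5.77, 0], [0, 0, -0.01], 0.3]
    - [[0.1, 5.77, 0], [0, 0, -0.01], 0.3]
    - [[0.1, 5.77, 0], [0, 0, -0.01], 0.3]
    - [[0.1, 5.77, 0], [0, 0, -0.01], 0.3]
    - [[0.1, 5.77, 0], [0, 0, -0.02], 0.3]

```text
clock: 8.93
ee_pos: [0.573, 0.331, 0.252]
orientation: [0.706, 0.709, -0.0, -0.0]
wrist_force: [1.0, -1.0, -0.2]
gripper_width: 0.0619
finger_force: 0.0
```

```bash
python3 - <<'E'
from h import *
a=snap('scene','s1');s=manip.observe();print(s['ee_pos'],s['orientation'],px('scene',s['ee_pos']),px('scene',[.5755,.329,.116]),px('scene',[.5755,.329,0]))
cv2.imwrite('pics/c3.png',cv2.resize(a[90:240,150:330,::-1],None,fx=4,fy=4,interpolation=3))
E
```

```text
[0.57192723 0.33723234 0.25145885] [ 0.70410531  0.71009164  0.00100368 -0.00213597] [207.9, 143.3] [213.7, 176.9] [216.3, 202.5]
```

View pics/c3.png

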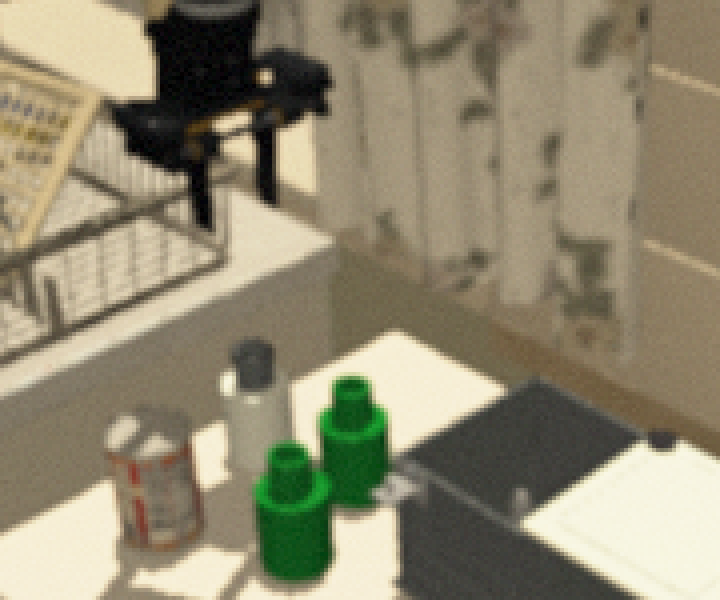

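Neck top in the scene view is at crop (254,348), px (213.5,177), which agrees with the projected estimate.

Call:
jog_arm:
  motion:
    - [[0, 0, -4], [0, 0, 0], 0.3]
    - [[0, 0, -4], [0, 0, 0], 0.3]
    - [[0, 0, -2], [0, 0, 0], 0.3]
    - [[0, 0, 0], [0, 0, 0], 0.3]

```text
clock: 9.48
ee_pos: [0.5724, 0.3285, 0.1504]
orientation: [0.705, 0.709, -0.002, -0.001]
wrist_force: [-0.2, -0.2, -0.8]
gripper_width: 0.0626
finger_force: 0.0
```

Call:
jog_arm:
  motion:
    - [[0.3, 0, -3], [0, 0, 0], 0.3]
    - [[0, 0, -2.3], [0, 0, 0], 0.3]
    - [[0, 0, -1.2], [0, 0, 0], 0.3]
    - [[0, 0, 0], [0, 0, 0], 0.3]
    - [[0, 0, 0], [0, 0, 0], -1]
    - [[0, 0, 0], [0, 0, 0], -1]
    - [[0, 0, 0], [0, 0, 0], -1]
    - [[0, 0, 0], [0, 0, 0], -1]
    - [[0, 0, 1], [0, 0, 0], -1]
    - [[0, 0, 2], [0, 0, 0], -1]

```text
clock: 10.72
ee_pos: [0.5752, 0.3285, 0.1165]
orientation: [0.705, 0.709, -0.002, -0.001]
wrist_force: [0.7, 0.2, -2.8]
gripper_width: 0.0381
finger_force: 30.0
```

Call:
jog_arm:
  motion:
    - [[0, 0, 4], [0, 0, 0], -1]
    - [[0, 0, 6], [0, 0, 0], -1]
    - [[0, -1, 5.4], [0, 0, 0], -1]
    - [[0.5, -4.2, 0], [0, 0, 0], -1]
    - [[0.5, -5.0, 0], [0, 0, 0], -1]
    - [[0.5, -5.0, 0], [0, 0, 0], -1]
    - [[0.5, -5.0, 0], [0, 0, 0], -1]
    - [[0.5, -5.0, 0], [0, 0, 0], -1]
    - [[0.5, -3.8, 0], [0, 0, 0], -1]
    - [[0.3, -1.55, 0], [0, 0, 0], -1]

```text
clock: 11.98
ee_pos: [0.6095, 0.0217, 0.2728]
orientation: [0.706, 0.708, 0.0, 0.0]
wrist_force: [-0.0, -0.2, -2.7]
gripper_width: 0.0378
finger_force: 30.0
```

Call:
jog_arm:
  motion:
    - [[0, 0, -2.5], [0, 0, 0], -1]
    - [[0, 0, -2.5], [0, 0, 0], -1]
    - [[0, 0, -1.0], [0, 0, 0], -1]
    - [[0, 0, 0], [0, 0, 0], -1]

```text
clock: 12.48
ee_pos: [0.6091, 0.0242, 0.2113]
orientation: [0.705, 0.709, -0.0, -0.001]
wrist_force: [0.4, -1.3, -3.3]
gripper_width: 0.0382
finger_force: 30.0
```

```bash
python3 - <<'E'
from h import *
a=snap('scene','s2');s=manip.observe();p=s['ee_pos'];print(p,s['wrist_force'],s['gripper_width'])
for z in(.03,-.0055,-.0855): print(px('scene',[p[0],p[1],p[2]+z]))
print(px('scene',[.608,.023,.095]))
cv2.imwrite('pics/c4.png',cv2.resize(a[110:260,190:370,::-1],None,fx=4,fy=4,interpolation=3))
E
```

```text
[0.60970549 0.02408885 0.21242348] [ 0.38613844  0.64674527 -3.63001881] 0.038127443701179056
[281.5, 174.4]
[281.3, 184.0]
[281.0, 204.4]
[280.8, 212.5]
```

View pics/c4.png

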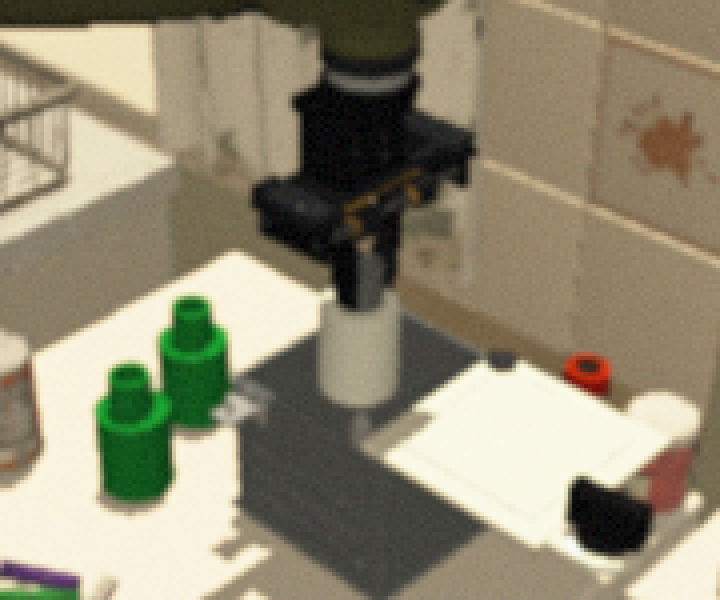

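The cartridge hangs upright over the pipe. The tip is at crop (360,412), under the body's axis at (361,380), so the position is good and I can lower it.

Call:
jog_arm:
  motion:
    - [[-0.1, -0.1, -1.5], [0, 0, 0], -1]
    - [[0, 0, -1.5], [0, 0, 0], -1]
    - [[0, 0, -1], [0, 0, 0], -1]
    - [[0, 0, -1], [0, 0, 0], -1]
    - [[0, 0, -1], [0, 0, 0], -1]
    - [[0, 0, -1], [0, 0, 0], -1]

```text
clock: 13.28
ee_pos: [0.6085, 0.0225, 0.1411]
orientation: [0.705, 0.709, -0.0, 0.0]
wrist_force: [-0.4, -1.3, -3.4]
gripper_width: 0.038
finger_force: 30.0
```

Call:
jog_arm:
  motion:
    - [[0, 0, -1.3], [0, 0, 0], -1]
    - [[0, 0, -1.3], [0, 0, 0], -1]
    - [[0, 0, -0.8], [0, 0, 0], -1]
    - [[0, 0, -0.5], [0, 0, 0], -1]
    - [[0, 0, -0.3], [0, 0, 0], -1]
    - [[0, 0, -0.2], [0, 0, 0], -1]
    - [[0, 0, 0], [0, 0, 0], -1]

```text
clock: 14.15
ee_pos: [0.6089, 0.0222, 0.1006]
orientation: [0.705, 0.709, -0.0, 0.001]
wrist_force: [-5.4, -3.8, 8.3]
gripper_width: 0.0378
finger_force: 30.0
```

Call:
jog_arm:
  motion:
    - [[0, 0, -0.2], [0, 0, 0], -1]
    - [[0, 0, -0.1], [0, 0, 0], -1]
    - [[0, 0, 0], [0, 0, 0], -1]

```text
clock: 14.52
ee_pos: [0.6093, 0.0221, 0.1005]
orientation: [0.705, 0.709, -0.0, 0.001]
wrist_force: [-11.1, -4.3, 20.3]
gripper_width: 0.0376
finger_force: 30.1
```

Call:
jog_arm:
  motion:
    - [[-0.15, -0.05, 0], [0, 0, 0], -1]
    - [[-0.1, -0.05, 0], [0, 0, 0], -1]
    - [[0, 0, 0], [0, 0, 0], -1]
    - [[0, 0, 0], [0, 0, 0], -1]

```text
clock: 15.02
ee_pos: [0.6084, 0.0216, 0.1003]
orientation: [0.705, 0.709, 0.002, 0.002]
wrist_force: [-5.4, -2.4, 15.2]
gripper_width: 0.038
finger_force: 30.0
```

Call:
jog_arm:
  motion:
    - [[0, 0, 0.3], [0, 0, 0], -1]
    - [[0, 0, 0], [0, 0, 0], 0.2]
    - [[0, 0, 0], [0, 0, 0], 0.2]
    - [[0, 0, 0], [0, 0, 0], 0.2]

```text
clock: 15.52
ee_pos: [0.6057, 0.0219, 0.0972]
orientation: [0.705, 0.709, -0.0, -0.0]
wrist_force: [0.5, 0.8, -0.6]
gripper_width: 0.0564
finger_force: 0.0
```

Call:
jog_arm:
  motion:
    - [[0, 0, 1.5], [0, 0, 0], 0.2]
    - [[0, 0, 3], [0, 0, 0], 0.2]
    - [[0, 0, 4], [0, 0, 0], 0.2]
    - [[-1, -5, 3], [0, 0, 0], 0.2]
    - [[-1, -6, 0], [0, 0, 0], 0.2]
    - [[-1, -6, 0], [0, 0, 0], 0.2]
    - [[-1, -6, 0], [0, 0, 0], 0.2]
    - [[0, 0, 0], [0, 0, 0], 0.2]

```text
clock: 16.52
ee_pos: [0.5653, -0.212, 0.2138]
orientation: [0.707, 0.707, 0.0, 0.001]
wrist_force: [-0.1, 0.7, -0.3]
gripper_width: 0.0571
finger_force: 0.0
```

```bash
python3 - <<'E'
from h import *
a=snap('scene','s3');b=snap('top','t3');print(manip.observe()['ee_pos'])
# predicted neck top rim vs height
for z in (.128,.131,.135): print(z,px('scene',[.608,.023,z]),px('top',[.608,.023,z]))
A=cv2.resize(a[150:230,230:330,::-1],None,fx=4,fy=4,interpolation=3);B=cv2.resize(b[160:240,220:320,::-1],None,fx=4,fy=4,interpolation=3)
cv2.imwrite('pics/c5.png',np.hstack([A,B]))
E
```

```text
[ 0.5659749  -0.20872672  0.21344024]
0.128 [280.9, 204.5] [264.5, 195.9]
0.131 [280.9, 203.7] [264.5, 195.8]
0.135 [280.9, 202.7] [264.4, 195.6]
```

View pics/c5.png

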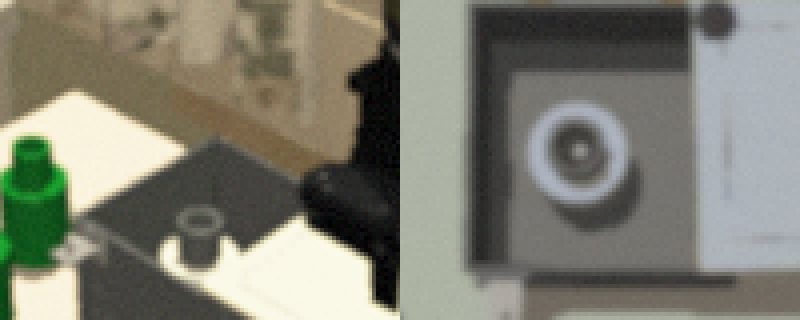

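Call:
jog_arm:
  motion:
    - [[1, 6, 0], [0, 0, 0], -0.58]
    - [[1, 6, 0], [0, 0, 0], -0.58]
    - [[1, 6, 0], [0, 0, 0], -0.58]
    - [[1.1, 5.2, -1.5], [0, 0, 0], -0.58]
    - [[0, 0, -3.5], [0, 0, 0], -0.58]
    - [[0, 0, -2], [0, 0, 0], -0.58]
    - [[0, 0, -0.7], [0, 0, 0], -0.58]
    - [[0, 0, -0.5], [0, 0, 0], -0.58]
    - [[0, 0, -0.4], [0, 0, 0], -0.58]
    - [[0, 0, 0], [0, 0, 0], -0.58]

```text
clock: 17.88
ee_pos: [0.608, 0.0231, 0.1283]
orientation: [0.706, 0.709, 0.001, 0.001]
wrist_force: [-0.5, 0.2, 2.6]
gripper_width: 0.0199
finger_force: 1.4
```

Contact came at 0.128, exactly the seated neck height, so the cartridge is fully down. Next is the knob.

Call:
jog_arm:
  motion:
    - [[0, 0, 3], [0, 0, 0], -0.58]
    - [[0, 0, 4], [0, 0, 0], -0.4]
    - [[0, -3, 4], [0, 0, 0.02], 0]
    - [[-0.8, -5, 0], [0, 0, 0.02], 0]
    - [[-0.8, -5, 0], [0, 0, 0.02], 0]
    - [[-0.8, -5, 0], [0, 0, 0.02], 0]
    - [[-0.9, -5, 0], [0, 0, 0.02], 0]
    - [[-0.9, -4, 0], [0, 0, 0.02], 0]
    - [[0, 0, 0], [0, 0, 0], 0]

```text
clock: 19.0
ee_pos: [0.5642, -0.2491, 0.237]
orientation: [0.663, 0.748, -0.0, 0.0]
wrist_force: [-0.1, 0.2, 0.1]
gripper_width: 0.0473
finger_force: 0.0
```

Call:
jog_arm:
  motion:
    - [[0, 0, -3], [0, 0, 0], 0]
    - [[0, 0, -3], [0, 0, 0], 0]
    - [[0, 0, -1.5], [0, 0, 0], 0]
    - [[0, 0, -0.4], [0, 0, 0], 0]
    - [[0, 0, 0], [0, 0, 0], -1]
    - [[0, 0, 0], [0, 0, 0], -1]
    - [[0, 0, 0], [0, 0, 0], -1]
    - [[0, 0, 0], [0, 0, 0], -1]

```text
clock: 20.0
ee_pos: [0.5654, -0.2464, 0.1585]
orientation: [0.662, 0.75, 0.0, 0.001]
wrist_force: [0.6, 1.3, 0.8]
gripper_width: 0.0179
finger_force: 30.0
```

```bash
python3 - <<'E'
from h import *
s=manip.observe();print(s['ee_pos'],s['orientation'],s['joints'],s['wrist_force'])
p=np.array([.678,-.064]);k=s['ee_pos'][:2]
n=15;ph=-1.615/n;prev=k
for i in range(1,n+1):
    a=i*ph;R=np.array([[np.cos(a),-np.sin(a)],[np.sin(a),np.cos(a)]]);q=p+R@(k-p);print(((q-prev)*100).round(2),q.round(3));prev=q
E
```

```text
[ 0.56544982 -0.24642838  0.15854218] [6.61609300e-01 7.49848326e-01 3.75789613e-04 6.94066285e-04] [-4.98199661e-01  9.15239035e-02  1.78155717e+00  4.43608367e-04
  1.26699088e+00 -6.23202023e-01] [0.64051329 1.29745794 0.75796536]
[-1.9   1.32] [ 0.546 -0.233]
[-1.74  1.51] [ 0.529 -0.218]
[-1.57  1.69] [ 0.513 -0.201]
[-1.38  1.85] [ 0.5   -0.183]
[-1.17  1.99] [ 0.488 -0.163]
[-0.95  2.1 ] [ 0.478 -0.142]
[-0.72  2.19] [ 0.471 -0.12 ]
[-0.48  2.26] [ 0.466 -0.097]
[-0.24  2.29] [ 0.464 -0.074]
[0.01 2.31] [ 0.464 -0.051]
[0.26 2.29] [ 0.467 -0.029]
[0.5  2.25] [ 0.472 -0.006]
[0.74 2.18] [0.479 0.016]
[0.97 2.09] [0.489 0.037]
[1.19 1.97] [0.501 0.057]
```

Call:
jog_arm:
  motion:
    - [[-1.9, 1.32, 0], [0, 0, -0.107], -1]
    - [[-1.75, 1.51, 0], [0, 0, -0.107], -1]
    - [[-1.6, 1.69, 0], [0, 0, -0.107], -1]
    - [[-1.4, 1.85, 0], [0, 0, -0.107], -1]
    - [[-1.18, 1.99, 0], [0, 0, -0.107], -1]
    - [[-0.95, 2.1, 0], [0, 0, -0.107], -1]
    - [[-0.72, 2.19, 0], [0, 0, -0.107], -1]
    - [[-0.48, 2.26, 0], [0, 0, -0.107], -1]
    - [[-0.24, 2.29, 0], [0, 0, -0.107], -1]
    - [[0.01, 2.31, 0], [0, 0, -0.107], -1]

```text
clock: 21.25
ee_pos: [0.4633, -0.0509, 0.1585]
orientation: [0.952, 0.306, 0.001, 0.001]
wrist_force: [4.0, -0.1, -0.3]
gripper_width: 0.0178
finger_force: 30.0
```

Call:
jog_arm:
  motion:
    - [[0.26, 2.3, 0], [0, 0, -0.107], -1]
    - [[0.5, 2.25, 0], [0, 0, -0.107], -1]
    - [[0.74, 2.18, 0], [0, 0, -0.107], -1]
    - [[0.87, 2.09, 0], [0, 0, -0.107], -1]
    - [[1.0, 2.0, 0], [0, 0, -0.107], -1]
    - [[0.2, 0.3, 0], [0, 0, 0], -1]
    - [[0, 0, 0], [0, 0, 0], -1]

```text
clock: 22.12
ee_pos: [0.4991, 0.058, 0.1585]
orientation: [0.999, 0.046, 0.0, 0.003]
wrist_force: [0.3, -7.9, 2.7]
gripper_width: 0.0176
finger_force: 30.0
```

Call:
jog_arm:
  motion:
    - [[0, 0, 0], [0, 0, 0.16], -1]
    - [[0, 0, 0], [0, 0, 0.16], -1]
    - [[0, 0, 0], [0, 0, 0.16], -1]
    - [[0, 0, 0], [0, 0, 0.16], -1]
    - [[0, 0, 0], [0, 0, 0.16], -1]
    - [[0, 0, 0], [0, 0, 0.16], -1]
    - [[0, 0, 0], [0, 0, 0.16], -1]
    - [[0, 0, 0], [0, 0, 0.16], -1]
    - [[0, 0, 0], [0, 0, 0.14], -1]
    - [[0, 0, 0], [0, 0, 0], -1]

```text
clock: 23.38
ee_pos: [0.4986, 0.0585, 0.1585]
orientation: [0.728, 0.686, -0.001, 0.001]
wrist_force: [-1.5, -5.4, 3.0]
gripper_width: 0.018
finger_force: 30.0
```

```bash
python3 -c "
from h import *
s=manip.observe();print(s['moment'],s['wrist_force'],2*np.arctan2(s['orientation'][1],s['orientation'][0])-np.pi/2)"
```

```text
[-0.93095312  0.39034772  0.04645749] [-1.45390631 -5.39691511  2.98893676] -0.05907276768820724
```

Call:
jog_arm:
  motion:
    - [[0, 0, 0], [0, 0, 0.04], -1]
    - [[0, 0, 0], [0, 0, 0.04], -1]
    - [[0, 0, 0], [0, 0, 0], -1]

```text
clock: 23.75
ee_pos: [0.4986, 0.0585, 0.1585]
orientation: [0.701, 0.713, -0.001, 0.001]
wrist_force: [-1.2, -4.3, 2.5]
gripper_width: 0.0183
finger_force: 30.4
```

```bash
python3 -c "
from h import *
s=manip.observe();print(s['moment'],s['wrist_force'],2*np.arctan2(s['orientation'][1],s['orientation'][0])-np.pi/2)"
```

```text
[-0.93490204  0.40601606 -0.73200885] [-1.23850578 -4.30079229  2.47442961] 0.017682146044406988
```

The moment jumped to -0.73 N m, so the knob is at its locked stop. Next I release and retreat.

Call:
jog_arm:
  motion:
    - [[0, 0, 0], [0, 0, -0.02], -1]
    - [[0, 0, 0], [0, 0, 0], 0]
    - [[0, 0, 0], [0, 0, 0], 0]
    - [[0, 0, 2], [0, 0, 0], 0]
    - [[0, 0, 4], [0, 0, 0], 0]
    - [[0, 0, 4], [0, 0, 0], 0]
    - [[-5, 0, 2], [0, 0, 0], 0]
    - [[-5, 0, 0], [0, 0, 0], 0]
    - [[0, 0, 0], [0, 0, 0], 0]

```text
clock: 24.88
ee_pos: [0.3972, 0.0603, 0.2798]
orientation: [0.707, 0.707, 0.002, 0.002]
wrist_force: [0.3, -0.1, 0.6]
gripper_width: 0.0476
finger_force: 0.0
```

```bash
python3 - <<'E'
from h import *
b=snap('top','t4');a=snap('scene','s4');s=manip.observe();print(s['ee_pos'],s['wrist_force'])
A=cv2.resize(a[110:310,130:330,::-1],None,fx=2,fy=2,interpolation=3);B=cv2.resize(b[110:310,130:330,::-1],None,fx=2,fy=2,interpolation=3)
cv2.imwrite('pics/c6.png',np.hstack([A,B]))
E
```

```text
[0.39894716 0.06008581 0.27898821] [ 0.46782426  0.76458661 -0.10882215]
```

View pics/c6.png

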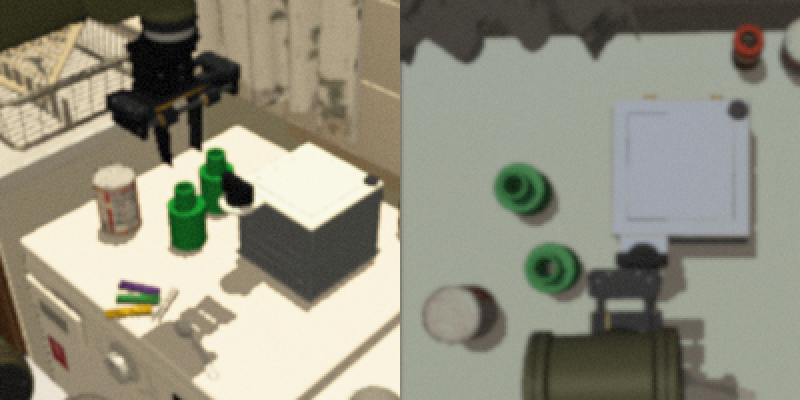

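The picture shows the cover shut flush at (680,170), the knob bar back across at (640,258), the tin and green look-alikes unmoved, and the gripper clear.

```bash
python3 -c "
from workcell import manip
print(manip.close_job())"
```

```text
the job is handed in; nothing more can be done
None
```

The job is handed in at about 25 s of the 72 s: the cartridge is fully on its seat, the cover is shut, the knob is turned back to its locked stop, and I never moved near the tin, mug or jam jar (the last pictures confirm the tin; the mug and jar were mostly out of view).

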